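# Fit a sanding sleeve on the bare spindle

### The arm

A 6-joint arm with a two-finger parallel gripper is mounted at the origin on the work surface. World frame = base frame: x ahead of the robot, y to its left, z up, the work surface at z = 0. Lengths are in m, angles in rad, forces in N, time in s.
With the tool pointing down it reaches from about 0.35 to 0.775 m from the base axis. Payload 7.3 kg.
Tool frame: the origin (TCP) lies at the very end of the fingers, on their centre line; the grasp point (between the pads) lies ctrl.grip_depth behind it (ctrl.grip_depth is the distance from the TCP to the grasp point, in m); z points along the fingers, y is the line along which they close (so a half turn about z gives the same grasp; the last joint's range is limited). The gripper opens to 92 mm and grips with 3 to 60 N. Pads are 19 mm wide; open, the fingers measure 130 mm over their backs; the gripper's body (75 mm by 190 mm) begins 47 mm behind the grasp point.
Start: joints at [1.137, 0.342, 1.524, -0, 1.275, -0.146], TCP at [0.149, 0.503, 0.227] pointing down, gripper open.
Joint ranges: [-2.53, 2.53], [-0.77, 2.02], [0.04, 2.7], [-1, 4.14], [0.28, 2.66], [-3.11, 3.11]. Speed limits (rad/s): [2.57, 2.57, 3.14, 3.14, 3.14, 3.14].

### API

Orientations are given as a 3x3 rotation matrix whose columns are the frame's x, y, z axes.
In Python, from bench import ctrl gives the robot as it stands.
- The arm moves only by the shell command python3 -m inch 'ROWS'. ROWS is JSON, a list of rows, each an object of numbers: "tx", "ty", "tz": the shift along the tool's x, y, z in mm; "wx", "wy", "wz": the turn, a rotation vector about the tool's x, y, z in degrees; "gripper": the finger opening in mm, from 0 to 91.8. A call has 1 to 12 rows; each row is the pose to reach, as a shift and turn from the pose commanded when the call began, along the tool's axes at that moment; what a row does not reach only later rows make up. A row lasts 1/12 s, in which the tool goes at most 41.7 mm and 7.16 degrees, less where a joint would pass 70% of its speed; a pose out of reach is approached as far as the arm can. A call with a gripper value outside its range is refused whole. The fingers move at their own pace and stop on an object; the grip force is fixed at half the most. Time passes only in rows, so rows that repeat a pose let the fingers close. It gives the time, the measured TCP pose, the force, the opening and the grip force at its end, in the units of the state.
- ctrl.state(): the state, without advancing time (a new reading comes with each control period).
- ctrl.get_image(name): name is "scene" or "side" or "wrist"; returns a dict with "img" (480x640x3 uint8, red, green, blue), "fx", "fy", "cx", "cy" (pixels), "world_to_cam" (4x4, takes a point from world to camera coordinates); the wrist camera has in their place "tool_from_camera" (4x4, takes a point from camera to tool coordinates, whose origin is the TCP and whose axes are the flange's). Camera axes: x right, y down, z forward; pixel columns grow to the right and rows downward; lengths in m; the calibration is good to about 2 mm. A picture is of the moment at which its call begins: read the wrist's pose just before it. There is no depth.
- ctrl.job_done(): hands the job in; it is judged then, once.
Trained networks look in the newest picture that a camera, given by its name, has taken for a name from the list of things; names that differ only in an ending like _2 or _b are one class to them, and where a whole thing is asked for, a point or a joint stands for the part that bears it (a point fixed in the world has none). Each returns a list of dicts, best first, with "confidence" (0 to 1); they miss things now and then, are a little off and sometimes report something else, mostly with a low value. They report only what shows in the picture. A call takes as long as a camera call.
- ctrl.trace(name, camera): "region" (480x640 bool, what is visible of it) and "pixel" ([row, column] in pixels, amid what is visible of it).
- ctrl.mark_of(name, camera): "pixel" ([row, column] in pixels: a listed point, or the origin of a listed thing).
The state is a dict: "t": time; "joint_positions": joint angles; "qvel": joint speeds; "effort": joint torques, N m; "tcp_pos": TCP position; "tool_rot": TCP orientation; "contact_force": force on the tool from outside, world axes, zero at the start; "moment": the same for the moment, N m; "finger_gap": finger opening in m; "grip_force": force on a finger pad.
Only numpy, scipy, OpenCV 4.12 (cv2) and the standard library are available. Lean on these libraries where they do the work, as an engineer would, in place of code of your own. Each camera call takes 0.05 s, during which the arm holds its last target. There are 200 camera calls.

### The job

Take the spare sanding sleeve that stands on the bench and push it onto the bare one of the finishing machine's two leaning spindles, fully home, so that it drives the stiff backing collar all the way down onto the flange. Then throw the machine's lever right over, away from the robot, to clamp it, and leave the other things on the bench where they are.

Things in the scene. Friction and masses are not known exactly. Their poses are not given: they have to be found in the camera images.
- sleeve: spare sanding sleeve: a rigid grit-brown tube 90 mm long, 50 mm outside diameter, bore 34 mm, open at both ends and alike either way up, 150 g; starts standing upright on the bench. Origin: centre of its lower end face; z along its axis
- sleeve_mid (a point): the middle of the spare sleeve, on its axis, 45 mm from either end
- machine: finishing machine, fixed: grey housing 150 mm deep (x), 420 mm wide (y), 80 mm high, with two parallel leaning spindles standing up from its top, 160 mm apart, and a lever near its right end. Origin: centre of its underside; x points to its rear, away from the robot; y to its left
- spindle_left: the machine's left (+y) spindle, 30 mm diameter, 95 mm long, its last 10 mm tapering to 18 mm; leans 0.55 rad (31.5 degrees) from vertical towards the machine's front (towards the robot). Origin: centre of the flange face at its foot (120 mm above the bench); z runs up along the spindle, y to the machine's left. The flange below is 72 mm wide
- spindle_right: the machine's right spindle, 30 mm diameter, 95 mm long, its last 10 mm tapering to 18 mm; leans 0.55 rad (31.5 degrees) from vertical towards the machine's front (towards the robot). Origin: centre of the flange face at its foot (120 mm above the bench); z runs up along the spindle, y to the machine's left. The flange below is 72 mm wide
- spindle_left_home (a point): point on the left spindle's axis 55 mm above the flange face: where the middle of a sleeve lies when it is fully home
- spindle_right_home (a point): the same point on the right spindle
- fitted_sleeve: a sleeve like the spare one, clamped immovably on one of the two spindles (either one); that spindle is taken. Origin: centre of the flange face of the spindle it is on; its upper end is 100 mm up the spindle
- collar_top (a point): centre of the upper face of the aluminium backing collar, which sits on the bare spindle only (54 mm outside diameter, 10 mm thick, 28 to 40 mm up the spindle at the start). It slides stiffly, about 6 N, and stays where it is left; the sleeve's end face pushes it down
- collar (a joint): how far the collar has been pushed down, m: 0 is its highest place, 0.030 is on the flange, with its upper face 10 mm above the flange face; starts between 0 and 0.012
- lever (a joint): clamping lever, rad: 0 leans towards the robot, 1.0 is right over, leaning away; stays where it is left; starts between 0 and 0.2. It swings in the machine's x-z plane
- lever_tip (a point): the free end of the lever, black ball 26 mm in diameter (this point is its centre) 80 mm from the pivot; the pivot is 102 mm above the bench, 30 mm in front of and 170 mm to the right of the machine's centre; halfway (0.5) the lever stands upright. It takes about 1 N at the ball
- glue_bottle: white bottle, 64 mm diameter, 130 mm tall, standing upright; bystander. Origin: centre of its underside
- hammer: hammer, 260 mm, lying between robot and machine; bystander. Origin: underside, about mid-length
- brush: brush, 190 mm, lying on the right; bystander
- belt_ring: wide low ring, 110 mm diameter, 30 mm high, on the left; bystander (fits no spindle)
- shoe_last: wooden shoe last, 200 mm long, 100 mm high, on the left; bystander
- pliers: pliers, 170 mm, lying on the right; bystander

How it is judged:
On the way, in this order (a step that is already met when the one before it is completed fails the run):
1. the spare sleeve is fully home on the bare spindle, the lever not yet thrown (((distance between sleeve_mid and spindle_left_home below 0.006 m and angle between the z axis of sleeve and the z axis of spindle_left, either way round below 0.1 rad) or (distance between sleeve_mid and spindle_right_home below 0.006 m and angle between the z axis of sleeve and the z axis of spindle_right, either way round below 0.1 rad)) and value of joint lever below 0.5 rad), for 0.2 s.
2. the lever is thrown right over with the sleeve still home (((distance between sleeve_mid and spindle_left_home below 0.006 m and angle between the z axis of sleeve and the z axis of spindle_left, either way round below 0.1 rad) or (distance between sleeve_mid and spindle_right_home below 0.006 m and angle between the z axis of sleeve and the z axis of spindle_right, either way round below 0.1 rad)) and value of joint lever above 0.85 rad), for 0.2 s.
At the end, for the whole second after the job is handed in: The spare sleeve is on the spindle that was bare, its middle within 6 mm of that spindle's home point and its axis within 0.1 rad of the spindle's, at rest; the lever stands beyond 0.85 rad (all of step 2 and linear speed of sleeve below 0.02 m/s); the robot touches nothing.
It fails at once if another thing on the bench is moved by more than 30 mm (distance of any of glue_bottle, hammer, brush, belt_ring, shoe_last, pliers from where it was at the start of the episode above 0.03 m).
It also fails if it takes over 59 s, if anything falls off the work surface, if the arm or the gripper's body presses on something with over 40 N, if the wrist force passes 120 N, or if a joint passes its speed limit or range.

## Working session

There is one attempt and no reset: what is moved stays moved. The work goes in short steps, Python scripts to look and compute and a shell command to move; the robot and the scene stay as the last step left them, time stands still between calls to the robot, and variables do not carry over. Pictures are saved under pics/ and viewed, at most 12 in all, crops included, and the job is handed in when it is done.

```bash
mkdir -p pics; ls; cat > h.py <<'E'
import numpy as np, cv2
from bench import ctrl
def ray(im,px):
    T=np.linalg.inv(im["world_to_cam"]); r,c=px
    d=T[:3,:3]@np.array([(c-im["cx"])/im["fx"],(r-im["cy"])/im["fy"],1]); return T[:3,3],d/np.linalg.norm(d)
def tri(rs):
    A=sum(np.eye(3)-np.outer(d,d) for o,d in rs); b=sum((np.eye(3)-np.outer(d,d))@o for o,d in rs)
    p=np.linalg.solve(A,b); return p,[np.linalg.norm((np.eye(3)-np.outer(d,d))@(p-o)) for o,d in rs]
def proj(im,p):
    q=im["world_to_cam"]@np.append(p,1); return [im["fy"]*q[1]/q[2]+im["cy"],im["fx"]*q[0]/q[2]+im["cx"]]
E
python3 - <<'E'
from h import *
np.set_printoptions(precision=4,suppress=True)
ims={}
for c in("scene","side"):
    ims[c]=ctrl.get_image(c); cv2.imwrite(f"pics/{c}0.png",ims[c]["img"][:,:,::-1])
print(ctrl.grip_depth,ctrl.state()["t"])
for n in "sleeve sleeve_mid machine spindle_left spindle_right spindle_left_home spindle_right_home fitted_sleeve collar_top lever_tip glue_bottle hammer".split():
    m={c:ctrl.mark_of(n,c) for c in ims}
    for c in m: print(n,c,[(np.round(x["pixel"],1),round(x["confidence"],2)) for x in m[c][:2]])
    if all(m.values()):print("   ",*tri([ray(ims[c],m[c][0]["pixel"]) for c in m]))
E
```

```text
pics
0.0188 0.1
sleeve scene [(array([283.8, 238.1]), 0.81), (array([270.8, 232.7]), 0.53)]
sleeve side [(array([204. , 363.1]), 0.91)]
    [ 0.4292 -0.2255  0.0087] [np.float64(0.002334543410674225), np.float64(0.0023345434106742903)]
sleeve_mid scene [(array([270.3, 233.2]), 0.68)]
sleeve_mid side [(array([191.2, 361.6]), 0.93)]
    [ 0.4354 -0.2318  0.0553] [np.float64(0.0006886652649350662), np.float64(0.0006886652649350619)]
machine scene [(array([325.9, 342.1]), 0.84)]
machine side [(array([244.5, 275.8]), 0.86)]
    [ 0.656  -0.0518  0.0055] [np.float64(0.004717478174818135), np.float64(0.00471747817481815)]
spindle_left scene [(array([269.5, 395.8]), 0.62)]
spindle_left side [(array([257.8, 257.3]), 0.72)]
    [0.6604 0.0773 0.1219] [np.float64(0.0005275632939932344), np.float64(0.0005275632939931032)]
spindle_right scene []
spindle_right side [(array([249.5, 265.4]), 0.56), (array([264.6, 360.9]), 0.15)]
spindle_left_home scene [(array([244.4, 390.7]), 0.8)]
spindle_left_home side [(array([246.7, 265.4]), 0.94), (array([197.5, 272.8]), 0.7)]
    [0.6344 0.0781 0.1696] [np.fl
[... 199 characters left out ...]
fitted_sleeve side [(array([210.2, 268.4]), 0.97)]
    [ 0.6695 -0.0739  0.1139] [np.float64(0.006201539599440685), np.float64(0.006201539599440771)]
collar_top scene [(array([252.6, 396.4]), 0.52)]
collar_top side [(array([250.9, 263. ]), 0.77), (array([189.8, 361.9]), 0.33)]
    [0.6437 0.0833 0.1551] [np.float64(0.001949043663948221), np.float64(0.0019490436639480854)]
lever_tip scene [(array([274.1, 252.2]), 0.61)]
lever_tip side [(array([155.5, 296. ]), 0.44)]
    [ 0.6149 -0.2236  0.1747] [np.float64(0.0023134943235993727), np.float64(0.0023134943235993527)]
glue_bottle scene []
glue_bottle side [(array([367.4, 337.3]), 0.88)]
hammer scene []
hammer side [(array([261.8, 360.3]), 0.86)]
```

View pics/scene0.png

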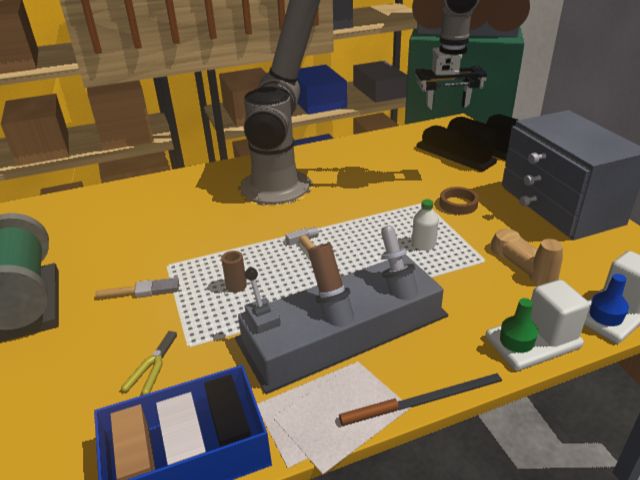

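View pics/side0.png

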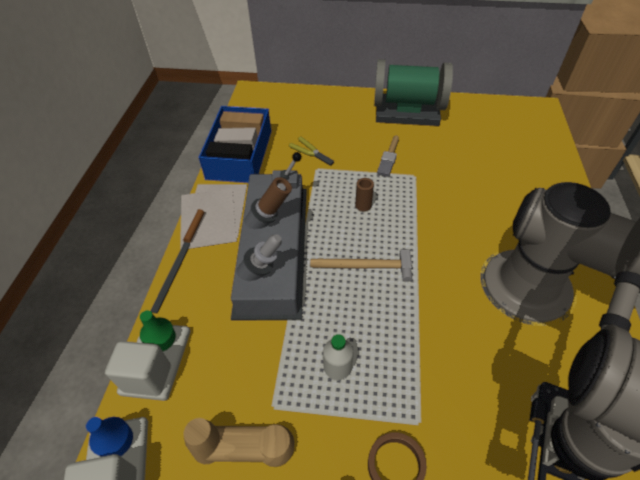

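The spare sleeve stands at scene (270,233), side (195,363). The bare spindle is the left one, at scene (265,395), side (250,263). The lever ball is at scene (274,252), side (156,296). I'll fit the machine pose and the sleeve outline next.

```bash
python3 - <<'E'
from h import *
from scipy.optimize import least_squares, minimize
np.set_printoptions(precision=4,suppress=True)
ims={c:ctrl.get_image(c) for c in("scene","side")}
M={}
for c in ims:
    for n in "machine spindle_left spindle_left_home spindle_right_home fitted_sleeve collar_top lever_tip".split():
        m=ctrl.mark_of(n,c)
        if m and m[0]["confidence"]>.4: M[n,c]=m[0]["pixel"]
s,co=np.sin(.55),np.cos(.55)
def pts(p):
    x,y,a,sx,sy,cl,lv=p; R=np.array([[np.cos(a),-np.sin(a),0],[np.sin(a),np.cos(a),0],[0,0,1]]); O=np.array([x,y,0])
    ax=np.array([-s,0,co]); L=np.array([sx,sy+.08,.12]); Rr=np.array([sx,sy-.08,.12])
    q=dict(machine=[0,0,0],spindle_left=L,spindle_left_home=L+.055*ax,spindle_right_home=Rr+.055*ax,fitted_sleeve=Rr,
      collar_top=L+(.04-cl)*ax,lever_tip=np.array([-.03+.08*np.sin(lv-.5),-.17,.102+.08*np.cos(lv-.5)]))
    return {k:O+R@np.array(v) for k,v in q.items()}
def f(p):
    P=pts(p); r=[]
    for (n,c),px in M.items(): r+=list((np.array(proj(ims[c],P[n]))-px)/2)
    return r+[(p[2])/.15,(p[5]-.006)/.006,(p[6]-.1)/.1,p[3]/.05]
r=least_squares(f,[.66,-.05,0,0,.05,.005,.1],loss="soft_l1"); print(r.x)
P=pts(r.x)
for k in M: print(k,(np.array(proj(ims[k[1]],P[k[0]]))-M[k]).round(1))
for k in P: print(k,P[k])
# sleeve silhouette
T={c:ctrl.trace("sleeve",c)[0]["region"] for c in ims}
t=np.linspace(0,2*np.pi,60)
def sil(c,xy):
    pp=[proj(ims[c],[xy[0]+.025*np.cos(u),xy[1]+.025*np.sin(u),z])[::-1] for z in(0,.09) for u in t]
    h=cv2.convexHull((np.array(pp,np.float32)*16).astype(np.int32)); m=np.zeros((480,640),np.uint8); cv2.fillConvexPoly(m,h,1,shift=4); return m>0
def cost(xy): return sum(1-(sil(c,xy)&T[c]).sum()/(sil(c,xy)|T[c]).sum() for c in ims)
b=minimize(cost,[.433,-.23],method="Nelder-Mead",options=dict(initial_simplex=[[.433,-.23],[.443,-.23],[.433,-.22]])); print("sleeve",b.x,b.fun)
ti=ims["side"]["img"].copy()
for k in P: r_,c_=proj(ims["side"],P[k]); cv2.circle(ti,(int(c_),int(r_)),1,(255,0,0),-1)
x,y,a=r.x[:3];
for z in(0,.08):
  q=[proj(ims["side"],[x+np.cos(a)*u-np.sin(a)*v,y+np.sin(a)*u+np.cos(a)*v,z])[::-1] for u,v in((-.075,-.21),(.075,-.21),(.075,.21),(-.075,.21))]
  cv2.polylines(ti,[np.int32(q)],True,(0,255,0))
cv2.imwrite("pics/fit.png",cv2.resize(ti[120:340,200:420],None,fx=2.7,fy=2.7)[:,:,::-1])
E
```

```text
[ 0.6593 -0.0481  0.1074  0.0122  0.0494  0.002   0.1203]
('machine', 'scene') [-0.4 -1.1]
('spindle_left', 'scene') [-1.1 -0.4]
('spindle_left_home', 'scene') [ 1.6 -0.1]
('fitted_sleeve', 'scene') [-0.3  1. ]
('collar_top', 'scene') [-0.2 -2.9]
('lever_tip', 'scene') [-0.9 -1. ]
('machine', 'side') [ 0.8 -1.5]
('spindle_left', 'side') [ 1.3 -0. ]
('spindle_left_home', 'side') [1.2 0.1]
('spindle_right_home', 'side') [-3.  -0.3]
('fitted_sleeve', 'side') [-2.1  0.8]
('collar_top', 'side') [ 2.8 -1.9]
('lever_tip', 'side') [ 2.  -0.8]
machine [ 0.6593 -0.0481  0.    ]
spindle_left [0.6576 0.0819 0.12  ]
spindle_left_home [0.629  0.0788 0.1669]
spindle_right_home [ 0.6461 -0.0803  0.1669]
fitted_sleeve [ 0.6747 -0.0772  0.12  ]
collar_top [0.6378 0.0797 0.1524]
lever_tip [ 0.6183 -0.2235  0.1763]
sleeve [ 0.4293 -0.229 ] 0.18547271194774184
```

View pics/fit.png

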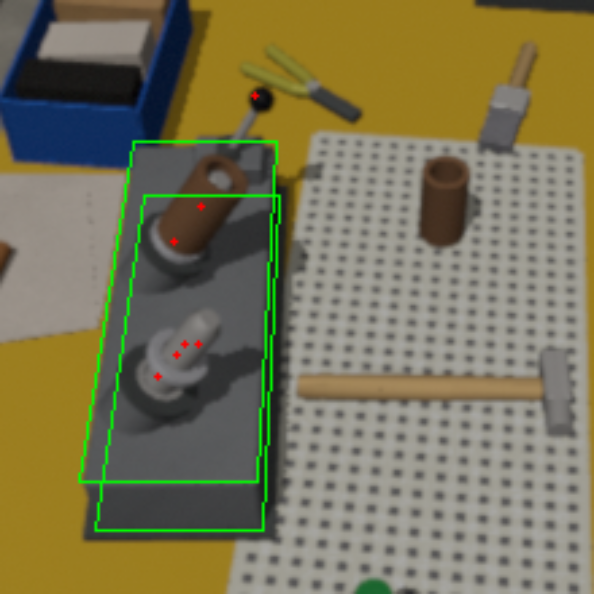

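The box fit sits about 2–3 px too far left and up, so I'll refine it later with the wrist camera. Now moving over the sleeve.

```bash
cat >> h.py <<'E'
from scipy.spatial.transform import Rotation as Ro
def go(p,R,s=None):
    s=s or ctrl.state(); T=np.array(s["tool_rot"]); d=T.T@(np.array(p)-s["tcp_pos"])*1000
    w=Ro.from_matrix(T.T@R).as_rotvec(degrees=True)
    print("t",d.round(1),"w",w.round(2),"rows",round(max(np.linalg.norm(d)/41.7,np.linalg.norm(w)/7.16),1))
def down(yaw,tilt=0): # yaw: tool y along world y turned by yaw ; tilt about that y
    return Ro.from_euler("z",yaw).as_matrix()@Ro.from_euler("y",-tilt).as_matrix()@np.array([[-1,0,0],[0,1,0],[0,0,-1.]])
E
python3 - <<'E'
from h import *
s=ctrl.state(); print(s["t"],np.round(s["tool_rot"],3),s["tcp_pos"])
for sg in(0,np.pi):
  go([.42,.2,.28],down(sg)); go([.429,-.229,.25],down(sg))
E
```

```text
2.2 [[-0.959  0.284  0.   ]
 [ 0.284  0.959  0.   ]
 [-0.     0.    -1.   ]] [0.14899795 0.50342842 0.22674838]
t [-346.  -214.   -53.3] w [ 1.000e-02  0.000e+00 -1.649e+01] rows 9.8
t [-476.4 -622.8  -23.3] w [ 1.000e-02  0.000e+00 -1.649e+01] rows 18.8
t [-346.  -214.   -53.3] w [ 0.0000e+00 -1.0000e-02  1.6351e+02] rows 22.8
t [-476.4 -622.8  -23.3] w [ 0.0000e+00 -1.0000e-02  1.6351e+02] rows 22.8
```

```bash
python3 -m inch '[{"tx":-346,"ty":-214,"tz":-53,"wz":-16.5,"gripper":90},{"tx":-346,"ty":-214,"tz":-53,"wz":-16.5,"gripper":90},{"tx":-346,"ty":-214,"tz":-53,"wz":-16.5,"gripper":90},{"tx":-346,"ty":-214,"tz":-53,"wz":-16.5,"gripper":90},{"tx":-346,"ty":-214,"tz":-53,"wz":-16.5,"gripper":90},{"tx":-346,"ty":-214,"tz":-53,"wz":-16.5,"gripper":90},{"tx":-346,"ty":-214,"tz":-53,"wz":-16.5,"gripper":90},{"tx":-346,"ty":-214,"tz":-53,"wz":-16.5,"gripper":90},{"tx":-346,"ty":-214,"tz":-53,"wz":-16.5,"gripper":90},{"tx":-346,"ty":-214,"tz":-53,"wz":-16.5,"gripper":90},{"tx":-346,"ty":-214,"tz":-53,"wz":-16.5,"gripper":90},{"tx":-346,"ty":-214,"tz":-53,"wz":-16.5,"gripper":90}]'
python3 - <<'E'
from h import *
go([.42,-.22,.25],down(0))
E
```

```text
t [-465.2 -616.7  -23.3] w [ 1.000e-02  0.000e+00 -1.649e+01] rows 18.5invalid input at $[0]: expected keys tx, ty, tz, wx, wy, wz, gripper
```

```bash
python3 -m inch '[{"tx":-346,"ty":-214,"tz":-53,"wx":0,"wy":0,"wz":-16.5,"gripper":90},{"tx":-346,"ty":-214,"tz":-53,"wx":0,"wy":0,"wz":-16.5,"gripper":90},{"tx":-346,"ty":-214,"tz":-53,"wx":0,"wy":0,"wz":-16.5,"gripper":90},{"tx":-346,"ty":-214,"tz":-53,"wx":0,"wy":0,"wz":-16.5,"gripper":90},{"tx":-346,"ty":-214,"tz":-53,"wx":0,"wy":0,"wz":-16.5,"gripper":90},{"tx":-346,"ty":-214,"tz":-53,"wx":0,"wy":0,"wz":-16.5,"gripper":90},{"tx":-346,"ty":-214,"tz":-53,"wx":0,"wy":0,"wz":-16.5,"gripper":90},{"tx":-346,"ty":-214,"tz":-53,"wx":0,"wy":0,"wz":-16.5,"gripper":90},{"tx":-346,"ty":-214,"tz":-53,"wx":0,"wy":0,"wz":-16.5,"gripper":90},{"tx":-346,"ty":-214,"tz":-53,"wx":0,"wy":0,"wz":-16.5,"gripper":90},{"tx":-346,"ty":-214,"tz":-53,"wx":0,"wy":0,"wz":-16.5,"gripper":90},{"tx":-346,"ty":-214,"tz":-53,"wx":0,"wy":0,"wz":-16.5,"gripper":90}]'
python3 - <<'E'
from h import *
go([.42,-.22,.25],down(0))
im=ctrl.get_image("wrist"); print(im["tool_from_camera"].round(3),im["fx"])
E
```

```text
t: 3.2
tcp_pos: [0.4213, 0.1984, 0.2797]
tool_rot: [[-1.0, 0.004, 0.0], [0.004, 1.0, 0.0], [-0.0, 0.0, -1.0]]
contact_force: [-0.7, 0.3, -0.2]
finger_gap: 0.0897
grip_force: 0.0
t [  -0.5 -418.4   29.6] w [ 0.01  0.02 -0.25] rows 10.1
[[-0.001 -0.953 -0.304  0.082]
 [ 1.    -0.001  0.    -0.   ]
 [-0.    -0.304  0.953 -0.158]
 [ 0.     0.     0.     1.   ]] 430.0144143851734
```

```bash
cat >> h.py <<'E'
def wcam():
    s=ctrl.state(); im=ctrl.get_image("wrist"); W=np.eye(4); W[:3,:3]=s["tool_rot"]; W[:3,3]=s["tcp_pos"]
    im["world_to_cam"]=np.linalg.inv(W@im["tool_from_camera"]); return im
NAMES="sleeve sleeve_mid machine spindle_left spindle_left_home spindle_right_home fitted_sleeve collar_top lever_tip".split()
def look(tag):
    import pickle
    im=wcam(); cv2.imwrite(f"pics/{tag}.png",im["img"][:,:,::-1]); M={}
    for n in NAMES:
        m=ctrl.mark_of(n,"wrist")
        if m: M[n]=(m[0]["pixel"],m[0]["confidence"]); print(n,np.round(M[n][0],1),round(M[n][1],2))
    pickle.dump((im,M),open(tag+".pkl","wb"))
E
python3 -m inch '[{"tx":-30,"ty":-140,"tz":-50,"wx":0,"wy":0,"wz":-0.2,"gripper":90},{"tx":-30,"ty":-140,"tz":-50,"wx":0,"wy":0,"wz":-0.2,"gripper":90},{"tx":-30,"ty":-140,"tz":-50,"wx":0,"wy":0,"wz":-0.2,"gripper":90},{"tx":-30,"ty":-140,"tz":-50,"wx":0,"wy":0,"wz":-0.2,"gripper":90},{"tx":-30,"ty":-140,"tz":-50,"wx":0,"wy":0,"wz":-0.2,"gripper":90},{"tx":-30,"ty":-140,"tz":-50,"wx":0,"wy":0,"wz":-0.2,"gripper":90}]'
python3 -c "from h import *; look('w1')"
python3 -m inch '[{"tx":30,"ty":-210,"tz":0,"wx":0,"wy":0,"wz":0,"gripper":90},{"tx":30,"ty":-210,"tz":0,"wx":0,"wy":0,"wz":0,"gripper":90},{"tx":30,"ty":-210,"tz":0,"wx":0,"wy":0,"wz":0,"gripper":90},{"tx":30,"ty":-210,"tz":0,"wx":0,"wy":0,"wz":0,"gripper":90},{"tx":30,"ty":-210,"tz":0,"wx":0,"wy":0,"wz":0,"gripper":90},{"tx":30,"ty":-210,"tz":0,"wx":0,"wy":0,"wz":0,"gripper":90},{"tx":30,"ty":-210,"tz":0,"wx":0,"wy":0,"wz":0,"gripper":90}]'
python3 -c "from h import *; look('w2')"
```

```text
t: 3.75
tcp_pos: [0.4497, 0.0607, 0.3298]
tool_rot: [[-1.0, -0.003, 0.0], [-0.003, 1.0, 0.001], [-0.0, 0.001, -1.0]]
contact_force: [0.0, 0.3, -0.3]
finger_gap: 0.0898
grip_force: 0.0
sleeve [151.9  58.9] 0.79
sleeve_mid [161.7  35.2] 0.72
machine [338.4 231.6] 0.64
spindle_left [396.1 335. ] 0.66
spindle_left_home [404.4 338.1] 0.84
spindle_right_home [318.2 626.8] 0.45
fitted_sleeve [411.4 184.1] 0.68
collar_top [318.2 628.8] 0.38
lever_tip [398.3 331.2] 0.51
t: 4.83
tcp_pos: [0.4204, -0.1521, 0.3294]
tool_rot: [[-1.0, 0.001, -0.001], [0.001, 1.0, 0.0], [0.001, 0.0, -1.0]]
contact_force: [-0.2, 0.6, 0.3]
finger_gap: 0.0901
grip_force: 0.0
sleeve [181.5 249.2] 0.58
sleeve_mid [188.4 241.6] 0.72
machine [361.2 399.2] 0.63
fitted_sleeve [435.9 387.4] 0.57
lever_tip [423.4 238.7] 0.82
```

View pics/w1.png

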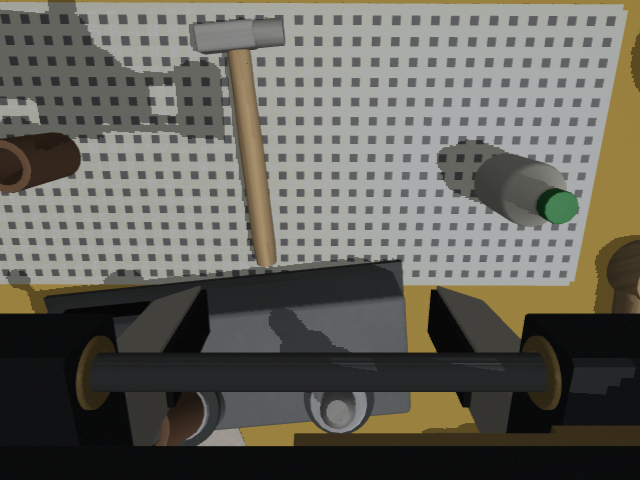

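View pics/w2.png

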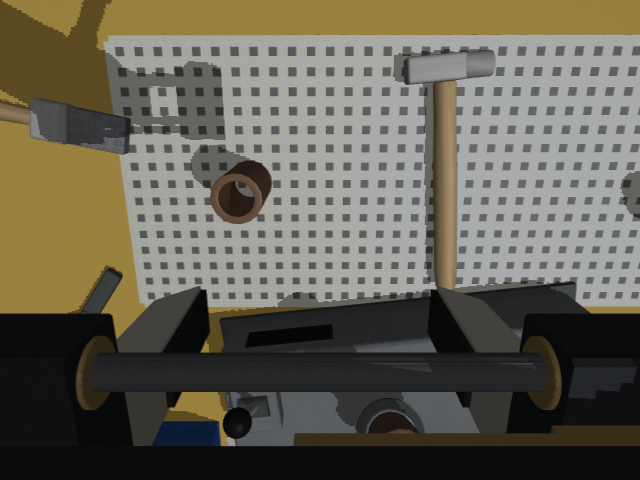

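```bash
cat > fit.py <<'E'
from h import *; import pickle
from scipy.optimize import least_squares
np.set_printoptions(precision=4,suppress=True)
s,co=np.sin(.55),np.cos(.55)
def pts(p):
    x,y,a,sx,sy,cl,lv=p; R=Ro.from_euler("z",a).as_matrix(); O=np.array([x,y,0])
    ax=np.array([-s,0,co]); L=np.array([sx,sy+.08,.12]); Rr=np.array([sx,sy-.08,.12])
    q=dict(machine=[0,0,0],spindle_left=L,spindle_left_home=L+.055*ax,spindle_right_home=Rr+.055*ax,fitted_sleeve=Rr,tip=L+.095*ax,
      collar_top=L+(.04-cl)*ax,lever_tip=np.array([-.03+.08*np.sin(lv-.5),-.17,.102+.08*np.cos(lv-.5)]),
      fl0=[-.075,.21,0],fl1=[-.075,.21,.08],fr0=[-.075,-.21,0])
    return {k:O+R@np.array(v) for k,v in q.items()}
ims={c:ctrl.get_image(c) for c in("scene","side")}
M={}
for c in ims:
    for n in "machine spindle_left spindle_left_home spindle_right_home fitted_sleeve collar_top lever_tip".split():
        m=ctrl.mark_of(n,c)
        if m and m[0]["confidence"]>.4: M[n,c]=(m[0]["pixel"],2.5)
for c in("w1","w2"): ims[c]=pickle.load(open(c+".pkl","rb"))[0]
M["tip","w1"]=([411,340],2);M["fl0","w1"]=([262,401],2);M["fl1","w1"]=([295,405],3);M["lever_tip","w2"]=([423,237],2);M["fr0","w2"]=([319,222],2);M["fr0","w1"]=([297,47],2)
M["spindle_left","w1"]=([396,335],4)
def f(p):
    P=pts(p); r=[]
    for (n,c),(px,sg) in M.items(): r+=list((np.array(proj(ims[c],P[n]))-px)/sg)
    return r+[(p[5]-.006)/.006,(p[6]-.1)/.1]
r=least_squares(f,[.66,-.05,.1,0,.05,.005,.1],loss="soft_l1"); print(r.x)
P=pts(r.x)
for k in M: print(k,(np.array(proj(ims[k[1]],P[k[0]]))-M[k][0]).round(1))
for k in P: print(k,P[k])
o,d=ray(ims["w2"],[198,238]); print("sleeve top",o+d*(.09-o[2])/d[2])
o,d=ray(ims["w2"],[188.4,241.6]); print("sleeve mid",o+d*(.045-o[2])/d[2])
E
python3 fit.py
```

```text
[ 0.6563 -0.05    0.1056  0.0138  0.0524  0.0061  0.0844]
('machine', 'scene') [-0.4 -2.6]
('spindle_left', 'scene') [1.9 1.8]
('spindle_left_home', 'scene') [1.5 1.2]
('spindle_right_home', 'scene') [ 22.5 -65.8]
('fitted_sleeve', 'scene') [-0.3  2.4]
('collar_top', 'scene') [-1.4 -0.4]
('lever_tip', 'scene') [-1.8 -0.3]
('machine', 'side') [ 2.2 -0.7]
('spindle_left', 'side') [3.4 4.3]
('spindle_left_home', 'side') [ 2.3 -0.8]
('spindle_right_home', 'side') [-64.5  18.3]
('fitted_sleeve', 'side') [-37.1  -2.9]
('collar_top', 'side') [ 2.3 -1. ]
('lever_tip', 'side') [1.3 2.7]
('tip', 'w1') [-0.5 -0.9]
('fl0', 'w1') [ 2.1 -9. ]
('fl1', 'w1') [-2.6 -0.4]
('lever_tip', 'w2') [ 0.7 -1.4]
('fr0', 'w2') [-0.3  5.9]
('fr0', 'w1') [-0.3  7.9]
('spindle_left', 'w1') [-0.4  4.6]
machine [ 0.6563 -0.05    0.    ]
spindle_left [0.6561 0.0831 0.12  ]
spindle_left_home [0.6275 0.0801 0.1669]
spindle_right_home [ 0.6444 -0.079   0.1669]
fitted_sleeve [ 0.673 -0.076  0.12 ]
tip [0.6067 0.0779 0.201 ]
collar_top [0.6385 0.0813 0.1489]
lever_tip [ 0.6123 -0.2256  0.1752]
fl0 [0.5596 0.1509 0.    ]
fl1 [0.5596 0.1509 0.08  ]
fr0 [ 0.6039 -0.2667  0.    ]
sleeve top [ 0.4275 -0.2277  0.09  ]
sleeve mid [ 0.4275 -0.2319  0.045 ]
```

w2 shows the sleeve's top ring centred at (198,238), the lever ball at (423,237) and the brush tip at about (135,130). w1 shows the spindle tip at about (411,340). Next is the descent to the sleeve.

```bash
python3 -m inch '[{"tx":-8,"ty":-76,"tz":150,"wx":0,"wy":0,"wz":0,"gripper":91},{"tx":-8,"ty":-76,"tz":150,"wx":0,"wy":0,"wz":0,"gripper":91},{"tx":-8,"ty":-76,"tz":150,"wx":0,"wy":0,"wz":0,"gripper":91},{"tx":-8,"ty":-76,"tz":150,"wx":0,"wy":0,"wz":0,"gripper":91},{"tx":-8,"ty":-76,"tz":150,"wx":0,"wy":0,"wz":0,"gripper":91},{"tx":-8,"ty":-76,"tz":200,"wx":0,"wy":0,"wz":0,"gripper":91},{"tx":-8,"ty":-76,"tz":230,"wx":0,"wy":0,"wz":0,"gripper":91},{"tx":-8,"ty":-76,"tz":260,"wx":0,"wy":0,"wz":0,"gripper":91},{"tx":-8,"ty":-76,"tz":278,"wx":0,"wy":0,"wz":0,"gripper":91},{"tx":-8,"ty":-76,"tz":278,"wx":0,"wy":0,"wz":0,"gripper":91},{"tx":-8,"ty":-76,"tz":278,"wx":0,"wy":0,"wz":0,"gripper":91}]'
```

```text
t: 7.05
tcp_pos: [0.4295, -0.2259, 0.0523]
tool_rot: [[-1.0, -0.004, -0.0], [-0.004, 1.0, 0.0], [0.0, 0.0, -1.0]]
contact_force: [0.8, 0.1, 0.1]
finger_gap: 0.091
grip_force: 0.0
```

```bash
python3 -m inch '[{"tx":0,"ty":0,"tz":0,"wx":0,"wy":0,"wz":0,"gripper":40},{"tx":0,"ty":0,"tz":0,"wx":0,"wy":0,"wz":0,"gripper":40},{"tx":0,"ty":0,"tz":0,"wx":0,"wy":0,"wz":0,"gripper":40},{"tx":0,"ty":0,"tz":0,"wx":0,"wy":0,"wz":0,"gripper":40},{"tx":0,"ty":0,"tz":0,"wx":0,"wy":0,"wz":0,"gripper":40},{"tx":0,"ty":0,"tz":0,"wx":0,"wy":0,"wz":0,"gripper":40},{"tx":0,"ty":0,"tz":0,"wx":0,"wy":0,"wz":0,"gripper":40},{"tx":0,"ty":0,"tz":0,"wx":0,"wy":0,"wz":0,"gripper":40}]'
```

```text
t: 7.72
tcp_pos: [0.4294, -0.2263, 0.052]
tool_rot: [[-1.0, -0.004, 0.001], [-0.004, 1.0, -0.001], [-0.001, -0.001, -1.0]]
contact_force: [0.5, -0.4, 3.1]
finger_gap: 0.0501
grip_force: 29.8
```

```bash
cat > tgt.py <<'E'
from h import *
import sys
FOOT=np.array([.6561,.0831,.12]); A=.105; AX=Ro.from_euler("z",A).as_matrix()@np.array([-np.sin(.55),0,np.cos(.55)])
for h in map(float,sys.argv[1:]): # h = TCP height along the spindle, mm
    print(h,FOOT+AX*h/1000); go(FOOT+AX*h/1000,down(A,.55))
E
python3 -m inch '[{"tx":0,"ty":0,"tz":-280,"wx":0,"wy":0,"wz":0,"gripper":40},{"tx":0,"ty":0,"tz":-280,"wx":0,"wy":0,"wz":0,"gripper":40},{"tx":0,"ty":0,"tz":-280,"wx":0,"wy":0,"wz":0,"gripper":40},{"tx":0,"ty":0,"tz":-280,"wx":0,"wy":0,"wz":0,"gripper":40},{"tx":0,"ty":0,"tz":-280,"wx":0,"wy":0,"wz":0,"gripper":40},{"tx":0,"ty":0,"tz":-280,"wx":0,"wy":0,"wz":0,"gripper":40},{"tx":0,"ty":0,"tz":-280,"wx":0,"wy":0,"wz":0,"gripper":40},{"tx":0,"ty":0,"tz":-280,"wx":0,"wy":0,"wz":0,"gripper":40}]'
python3 tgt.py 200 170
```

```text
t: 8.38
tcp_pos: [0.4307, -0.2271, 0.3381]
tool_rot: [[-1.0, -0.004, 0.009], [-0.004, 1.0, -0.007], [-0.009, -0.007, -1.0]]
contact_force: [0.4, 0.0, -1.5]
finger_gap: 0.0503
grip_force: 29.7
200.0 [0.55213829 0.07214373 0.2905049 ]
t [-122.1  299.1   46.7] w [ -1.99 -30.98  -5.54] rows 7.8
170.0 [0.56773254 0.07378717 0.26492917]
t [-137.5  300.8   72.5] w [ -1.99 -30.98  -5.54] rows 8.1
```

```bash
python3 -m inch '[{"tx":-122,"ty":299,"tz":47,"wx":-2,"wy":-31,"wz":-5.5,"gripper":40},{"tx":-122,"ty":299,"tz":47,"wx":-2,"wy":-31,"wz":-5.5,"gripper":40},{"tx":-122,"ty":299,"tz":47,"wx":-2,"wy":-31,"wz":-5.5,"gripper":40},{"tx":-122,"ty":299,"tz":47,"wx":-2,"wy":-31,"wz":-5.5,"gripper":40},{"tx":-122,"ty":299,"tz":47,"wx":-2,"wy":-31,"wz":-5.5,"gripper":40},{"tx":-122,"ty":299,"tz":47,"wx":-2,"wy":-31,"wz":-5.5,"gripper":40},{"tx":-122,"ty":299,"tz":47,"wx":-2,"wy":-31,"wz":-5.5,"gripper":40},{"tx":-122,"ty":299,"tz":47,"wx":-2,"wy":-31,"wz":-5.5,"gripper":40},{"tx":-122,"ty":299,"tz":47,"wx":-2,"wy":-31,"wz":-5.5,"gripper":40},{"tx":-122,"ty":299,"tz":47,"wx":-2,"wy":-31,"wz":-5.5,"gripper":40},{"tx":-122,"ty":299,"tz":47,"wx":-2,"wy":-31,"wz":-5.5,"gripper":40},{"tx":-122,"ty":299,"tz":47,"wx":-2,"wy":-31,"wz":-5.5,"gripper":40}]'
python3 tgt.py 160
python3 - <<'E'
from h import *
im=ctrl.get_image("side"); im2=ctrl.get_image("scene"); w=wcam()
a=cv2.resize(im["img"][190:310,200:340],(420,360)); b=cv2.resize(im2["img"][170:320,320:470],(360,360),interpolation=cv2.INTER_CUBIC)
cv2.imwrite("pics/pre.png",np.hstack([a,b])[:,:,::-1]); cv2.imwrite("pics/prew.png",w["img"][:,:,::-1])
E
```

```text
t: 9.38
tcp_pos: [0.5496, 0.0723, 0.2842]
tool_rot: [[-0.853, -0.103, 0.511], [-0.084, 0.995, 0.06], [-0.515, 0.008, -0.857]]
contact_force: [0.2, 0.3, -1.4]
finger_gap: 0.0502
grip_force: 29.7
160.0 [0.57293063 0.07433498 0.25640392]
t [-5.8 -0.6 35.9] w [ 0.32 -0.52 -0.34] rows 0.9
```

View pics/pre.png

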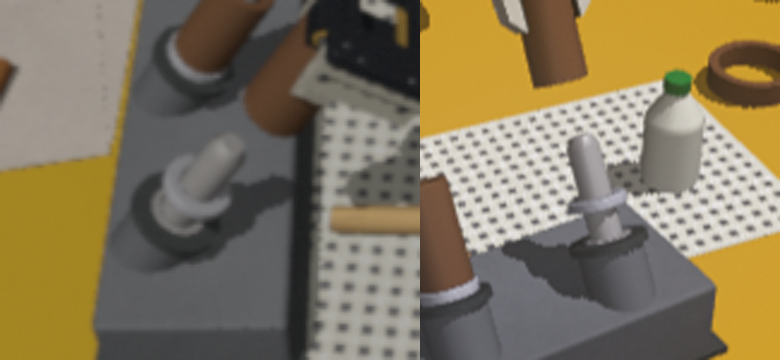

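View pics/prew.png

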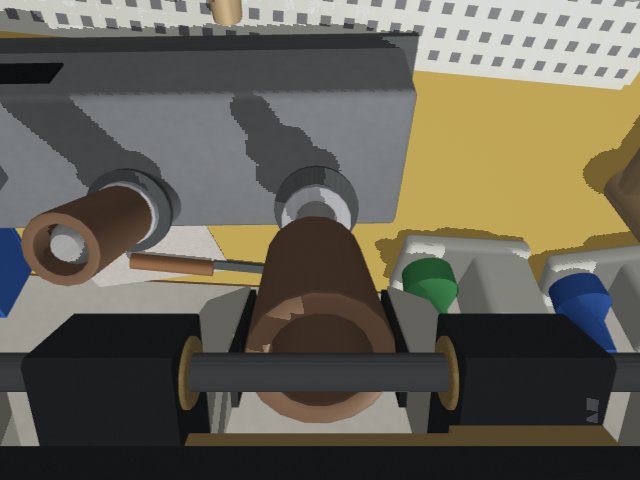

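The wrist view shows the sleeve, flange and collar all centred at column ~316–319, so it's laterally aligned. Approaching the tip.

```bash
python3 -m inch '[{"tx":-4,"ty":-0.5,"tz":20,"wx":0.3,"wy":-0.5,"wz":-0.3,"gripper":40},{"tx":-6,"ty":-0.5,"tz":36,"wx":0.3,"wy":-0.5,"wz":-0.3,"gripper":40},{"tx":-6,"ty":-0.5,"tz":36,"wx":0.3,"wy":-0.5,"wz":-0.3,"gripper":40},{"tx":-6,"ty":-0.5,"tz":36,"wx":0.3,"wy":-0.5,"wz":-0.3,"gripper":40}]'
python3 tgt.py 160 135 60
python3 - <<'E'
from h import *
w=wcam(); ims={c:ctrl.get_image(c) for c in("side","scene")}
a=cv2.resize(ims["side"]["img"][190:310,200:340],(420,360),interpolation=cv2.INTER_CUBIC); b=cv2.resize(ims["scene"]["img"][170:290,330:450],(360,360),interpolation=cv2.INTER_CUBIC)
cv2.imwrite("pics/pre2.png",np.hstack([a,b])[:,:,::-1])
for n in("sleeve_mid","spindle_left_home"):
    m={c:ctrl.mark_of(n,c)[:1] for c in ims}; print(n,*tri([ray(ims[c],m[c][0]["pixel"]) for c in m if m[c]]))
E
```

```text
t: 9.87
tcp_pos: [0.5733, 0.0747, 0.2564]
tool_rot: [[-0.848, -0.104, 0.519], [-0.089, 0.995, 0.055], [-0.522, 0.001, -0.853]]
contact_force: [0.0, 0.5, -0.9]
finger_gap: 0.0504
grip_force: 29.7
160.0 [0.57293063 0.07433498 0.25640392]
t [ 0.4 -0.4 -0.2] w [ 0.04 -0.06 -0.05] rows 0.0
135.0 [0.58592584 0.07570452 0.23509081]
t [ 0.3 -0.4 24.8] w [ 0.04 -0.06 -0.05] rows 0.6
60.0 [0.62491149 0.07981312 0.17115147]
t [ 0.3 -0.4 99.8] w [ 0.04 -0.06 -0.05] rows 2.4
sleeve_mid [0.58130229 0.06394277 0.25278646] [np.float64(0.002449042909979305), np.float64(0.00244904290997935)]
spindle_left_home [0.62932259 0.07780514 0.17199208] [np.float64(0.00025709436779768806), np.float64(0.0002570943677978782)]
```

View pics/pre2.png

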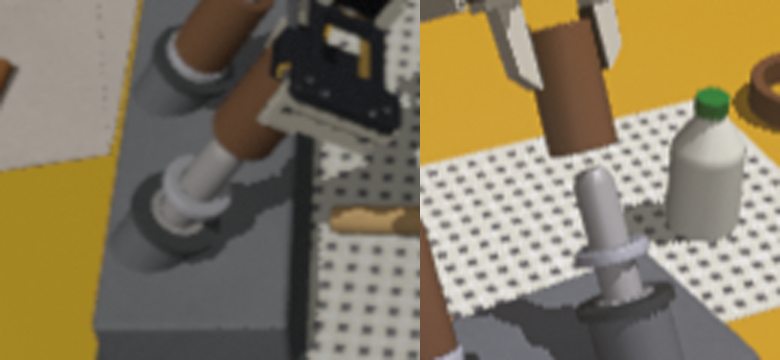

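The sleeve's axis lines up with the spindle in both views: in the scene crop the bottom is at (584,146) and the tip at (592,172). Inserting.

```bash
python3 -m inch '[{"tx":0,"ty":-0.4,"tz":10,"wx":0,"wy":0,"wz":0,"gripper":40},{"tx":0,"ty":-0.4,"tz":20,"wx":0,"wy":0,"wz":0,"gripper":40},{"tx":0,"ty":-0.4,"tz":30,"wx":0,"wy":0,"wz":0,"gripper":40},{"tx":0,"ty":-0.4,"tz":40,"wx":0,"wy":0,"wz":0,"gripper":40},{"tx":0,"ty":-0.4,"tz":45,"wx":0,"wy":0,"wz":0,"gripper":40},{"tx":0,"ty":-0.4,"tz":45,"wx":0,"wy":0,"wz":0,"gripper":40}]'
python3 tgt.py 120 60
```

```text
t: 10.72
tcp_pos: [0.5971, 0.0778, 0.2165]
tool_rot: [[-0.849, -0.106, 0.518], [-0.09, 0.994, 0.056], [-0.521, 0.001, -0.854]]
contact_force: [0.2, -0.5, -1.8]
finger_gap: 0.0502
grip_force: 29.7
120.0 [0.59372297 0.07652624 0.22230294]
t [-0.1 -0.9 -6.8] w [ 0.09 -0.13  0.02] rows 0.2
60.0 [0.62491149 0.07981312 0.17115147]
t [-0.2 -0.9 53.2] w [ 0.09 -0.13  0.02] rows 1.3
```

```bash
python3 -m inch '[{"tx":0,"ty":-0.5,"tz":10,"wx":0,"wy":0,"wz":0,"gripper":40},{"tx":0,"ty":-0.5,"tz":18,"wx":0,"wy":0,"wz":0,"gripper":40},{"tx":0,"ty":-0.5,"tz":26,"wx":0,"wy":0,"wz":0,"gripper":40},{"tx":0,"ty":-0.5,"tz":34,"wx":0,"wy":0,"wz":0,"gripper":40},{"tx":0,"ty":-0.5,"tz":40,"wx":0,"wy":0,"wz":0,"gripper":40},{"tx":0,"ty":-0.5,"tz":40,"wx":0,"wy":0,"wz":0,"gripper":40}]'
python3 tgt.py 60
```

```text
t: 11.22
tcp_pos: [0.6181, 0.0795, 0.1834]
tool_rot: [[-0.848, -0.106, 0.519], [-0.09, 0.994, 0.056], [-0.522, 0.001, -0.853]]
contact_force: [-0.4, -0.2, -1.5]
finger_gap: 0.0498
grip_force: 29.7
60.0 [0.62491149 0.07981312 0.17115147]
t [ 0.6 -0.4 14. ] w [ 0.07 -0.02  0.02] rows 0.3
```

```bash
python3 -m inch '[{"tx":0.3,"ty":-0.3,"tz":4,"wx":0,"wy":0,"wz":0,"gripper":40},{"tx":0.3,"ty":-0.3,"tz":8,"wx":0,"wy":0,"wz":0,"gripper":40}]'
python3 - <<'E'
from h import *
ims={c:ctrl.get_image(c) for c in("side","scene")}
a=cv2.resize(ims["side"]["img"][190:310,200:340],(420,360),interpolation=cv2.INTER_CUBIC); b=cv2.resize(ims["scene"]["img"][190:310,330:450],(360,360),interpolation=cv2.INTER_CUBIC)
cv2.imwrite("pics/ins.png",np.hstack([a,b])[:,:,::-1])
E
python3 tgt.py 60
```

```text
t: 11.38
tcp_pos: [0.622, 0.0798, 0.1778]
tool_rot: [[-0.847, -0.106, 0.521], [-0.09, 0.994, 0.056], [-0.524, 0.001, -0.852]]
contact_force: [-4.4, 1.1, 4.7]
finger_gap: 0.0499
grip_force: 29.7
60.0 [0.62491149 0.07981312 0.17115147]
t [ 0.6 -0.2  6.6] w [0.08 0.02 0.03] rows 0.2
```

View pics/ins.png

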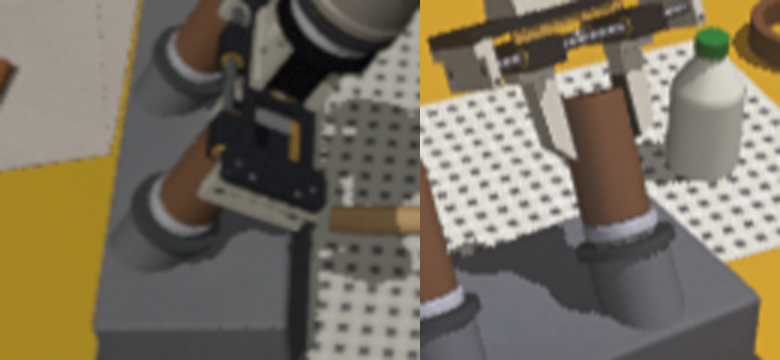

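The sleeve is on the spindle and pushing the collar at about 6 N, with roughly a 5 mm gap left. Pushing to the stop.

```bash
python3 -m inch '[{"tx":0.3,"ty":0,"tz":3,"wx":0,"wy":0,"wz":0,"gripper":40},{"tx":0.3,"ty":0,"tz":5,"wx":0,"wy":0,"wz":0,"gripper":40},{"tx":0.3,"ty":0,"tz":6,"wx":0,"wy":0,"wz":0,"gripper":40}]'; python3 tgt.py 60
```

```text
t: 11.73
tcp_pos: [0.625, 0.0796, 0.1728]
tool_rot: [[-0.847, -0.106, 0.521], [-0.09, 0.994, 0.056], [-0.524, 0.0, -0.852]]
contact_force: [-10.1, -4.6, 12.6]
finger_gap: 0.05
grip_force: 29.9
60.0 [0.62491149 0.07981312 0.17115147]
t [0.9 0.2 1.4] w [0.04 0.1  0.05] rows 0.0
```

```bash
python3 -m inch '[{"tx":0,"ty":0,"tz":1.5,"wx":0,"wy":0,"wz":0,"gripper":40},{"tx":0,"ty":0,"tz":2,"wx":0,"wy":0,"wz":0,"gripper":40}]'; python3 tgt.py 60
```

```text
t: 11.9
tcp_pos: [0.6256, 0.0788, 0.1721]
tool_rot: [[-0.847, -0.106, 0.522], [-0.091, 0.994, 0.055], [-0.524, -0.001, -0.851]]
contact_force: [-20.3, -9.0, 20.8]
finger_gap: 0.0497
grip_force: 30.0
60.0 [0.62491149 0.07981312 0.17115147]
t [1.  1.1 0.5] w [-0.02  0.12  0.08] rows 0.0
```

```bash
python3 -m inch '[{"tx":0,"ty":0,"tz":0,"wx":0,"wy":0,"wz":0,"gripper":80},{"tx":0,"ty":0,"tz":0,"wx":0,"wy":0,"wz":0,"gripper":80},{"tx":0,"ty":0,"tz":0,"wx":0,"wy":0,"wz":0,"gripper":80},{"tx":0,"ty":0,"tz":0,"wx":0,"wy":0,"wz":0,"gripper":80},{"tx":0,"ty":0,"tz":-20,"wx":0,"wy":0,"wz":0,"gripper":80},{"tx":0,"ty":0,"tz":-60,"wx":0,"wy":0,"wz":0,"gripper":80},{"tx":0,"ty":0,"tz":-100,"wx":0,"wy":0,"wz":0,"gripper":80},{"tx":0,"ty":0,"tz":-130,"wx":0,"wy":0,"wz":0,"gripper":80},{"tx":0,"ty":0,"tz":-130,"wx":0,"wy":0,"wz":0,"gripper":80},{"tx":0,"ty":0,"tz":-130,"wx":0,"wy":0,"wz":0,"gripper":80}]'
python3 - <<'E'
from h import *
w=wcam(); im=ctrl.get_image("scene")
a=cv2.resize(w["img"][100:460,120:520],(400,360)); b=cv2.resize(im["img"][190:310,330:450],(360,360),interpolation=cv2.INTER_CUBIC)
cv2.imwrite("pics/rel.png",np.hstack([a,b])[:,:,::-1])
m=ctrl.mark_of("lever_tip","scene")[0]["pixel"]; i2=ctrl.get_image("side"); m2=ctrl.mark_of("lever_tip","side")
print(tri([ray(im,m),ray(i2,m2[0]["pixel"])]) if m2 else m)
L=np.array([.6123,-.2256,.1752]); go(L+[-.07,-.01,.11],down(.105)); go(L+[-.07,0,-.005],down(.105)); print(ctrl.state()["joint_positions"])
E
```

```text
t: 12.73
tcp_pos: [0.5585, 0.0728, 0.2832]
tool_rot: [[-0.845, -0.106, 0.524], [-0.09, 0.994, 0.056], [-0.527, 0.0, -0.85]]
contact_force: [-0.1, -0.3, -0.4]
finger_gap: 0.0797
grip_force: 0.0
(array([ 0.61569317, -0.22249444,  0.17516013]), [np.float64(0.001252601105593653), np.float64(0.0012526011055936231)])
t [  38.1 -305.   -30.3] w [ 0.09 31.38  0.04] rows 7.4
t [  97.  -295.2   68.4] w [ 0.09 31.38  0.04] rows 7.6
[-0.05491247  0.09894331  1.82686621  0.13506413  0.67849425 -1.81330487]
```

View pics/rel.png

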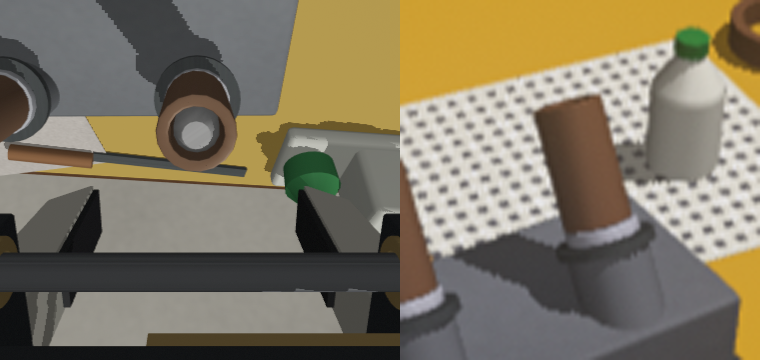

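The sleeve sits home: the collar is pressed on the flange, the same as on the fitted spindle, and the fingers are clear. Next is the lever.

```bash
python3 -m inch '[{"tx":38,"ty":-298,"tz":-30,"wx":0,"wy":31.4,"wz":0,"gripper":80},{"tx":38,"ty":-298,"tz":-30,"wx":0,"wy":31.4,"wz":0,"gripper":0},{"tx":38,"ty":-298,"tz":-30,"wx":0,"wy":31.4,"wz":0,"gripper":0},{"tx":38,"ty":-298,"tz":-30,"wx":0,"wy":31.4,"wz":0,"gripper":0},{"tx":38,"ty":-298,"tz":-30,"wx":0,"wy":31.4,"wz":0,"gripper":0},{"tx":38,"ty":-298,"tz":-30,"wx":0,"wy":31.4,"wz":0,"gripper":0},{"tx":38,"ty":-298,"tz":-30,"wx":0,"wy":31.4,"wz":0,"gripper":0},{"tx":38,"ty":-298,"tz":-30,"wx":0,"wy":31.4,"wz":0,"gripper":0},{"tx":38,"ty":-298,"tz":-30,"wx":0,"wy":31.4,"wz":0,"gripper":0},{"tx":38,"ty":-298,"tz":-30,"wx":0,"wy":31.4,"wz":0,"gripper":0},{"tx":38,"ty":-298,"tz":-30,"wx":0,"wy":31.4,"wz":0,"gripper":0},{"tx":38,"ty":-298,"tz":-30,"wx":0,"wy":31.4,"wz":0,"gripper":0}]'
python3 - <<'E'
from h import *
for p in([.555,-.230,.163],[.66,-.219,.163]): go(p,down(.105))
E
```

```text
t: 13.98
tcp_pos: [0.5421, -0.227, 0.2867]
tool_rot: [[-0.994, -0.108, 0.002], [-0.108, 0.994, 0.002], [-0.003, 0.001, -1.0]]
contact_force: [0.6, -0.3, 0.1]
finger_gap: 0.0117
grip_force: 0.0
t [-12.2  -4.5 123.8] w [0.08 0.15 0.17] rows 3.0
t [-117.7   -4.9  124. ] w [0.08 0.15 0.17] rows 4.1
```

```bash
python3 -m inch '[{"tx":-5,"ty":-4,"tz":40,"wx":0,"wy":0,"wz":0,"gripper":0},{"tx":-10,"ty":-4.5,"tz":80,"wx":0,"wy":0,"wz":0,"gripper":0},{"tx":-12,"ty":-4.5,"tz":124,"wx":0,"wy":0,"wz":0,"gripper":0},{"tx":-12,"ty":-4.5,"tz":124,"wx":0,"wy":0,"wz":0,"gripper":0},{"tx":-30,"ty":-5,"tz":124,"wx":0,"wy":0,"wz":0,"gripper":0},{"tx":-48,"ty":-5,"tz":124,"wx":0,"wy":0,"wz":0,"gripper":0},{"tx":-66,"ty":-5,"tz":124,"wx":0,"wy":0,"wz":0,"gripper":0},{"tx":-84,"ty":-5,"tz":124,"wx":0,"wy":0,"wz":0,"gripper":0},{"tx":-98,"ty":-5,"tz":124,"wx":0,"wy":0,"wz":0,"gripper":0},{"tx":-106,"ty":-5,"tz":124,"wx":0,"wy":0,"wz":0,"gripper":0}]'
python3 -m inch '[{"tx":-4,"ty":0,"tz":0,"wx":0,"wy":0,"wz":0,"gripper":0},{"tx":-7,"ty":0,"tz":0,"wx":0,"wy":0,"wz":0,"gripper":0}]'
python3 - <<'E'
from h import *
ims={c:ctrl.get_image(c) for c in("side","scene")}
m={c:ctrl.mark_of("lever_tip",c)[:1] for c in ims}; print(m); print(tri([ray(ims[c],m[c][0]["pixel"]) for c in m if m[c]]))
E
```

```text
t: 14.82
tcp_pos: [0.65, -0.221, 0.1658]
tool_rot: [[-0.994, -0.108, 0.005], [-0.108, 0.994, 0.0], [-0.005, -0.001, -1.0]]
contact_force: [0.1, -0.4, -1.3]
finger_gap: 0.0004
grip_force: 0.5
t: 14.98
tcp_pos: [0.6557, -0.2205, 0.1648]
tool_rot: [[-0.994, -0.107, 0.004], [-0.107, 0.994, 0.001], [-0.004, 0.0, -1.0]]
contact_force: [-0.8, 1.6, 0.4]
finger_gap: 0.0002
grip_force: 0.5
{'side': [{'pixel': [154.1, 270.6], 'confidence': 0.36}], 'scene': [{'pixel': [292.9, 262.2], 'confidence': 0.7}]}
(array([ 0.68163331, -0.22137359,  0.1767244 ]), [np.float64(0.0013291733784749442), np.float64(0.0013291733784748534)])
```

```bash
python3 -m inch '[{"tx":-2,"ty":0,"tz":0,"wx":0,"wy":0,"wz":0,"gripper":0},{"tx":-4,"ty":0,"tz":0,"wx":0,"wy":0,"wz":0,"gripper":0},{"tx":-4,"ty":0,"tz":0,"wx":0,"wy":0,"wz":0,"gripper":0}]';python3 -m inch '[{"tx":-2,"ty":0,"tz":0,"wx":0,"wy":0,"wz":0,"gripper":0},{"tx":-4,"ty":0,"tz":0,"wx":0,"wy":0,"wz":0,"gripper":0}]'
```

```text
t: 15.43
tcp_pos: [0.659, -0.2213, 0.1632]
tool_rot: [[-0.994, -0.106, 0.002], [-0.106, 0.994, 0.001], [-0.002, 0.001, -1.0]]
contact_force: [-0.3, 0.1, -0.4]
finger_gap: 0.0005
grip_force: 0.3
t: 15.6
tcp_pos: [0.6629, -0.2208, 0.163]
tool_rot: [[-0.994, -0.106, 0.002], [-0.106, 0.994, 0.001], [-0.002, 0.001, -1.0]]
contact_force: [-0.9, 0.0, -0.4]
finger_gap: 0.0002
grip_force: 0.5
```

```bash
python3 -m inch '[{"tx":-2,"ty":0,"tz":0,"wx":0,"wy":0,"wz":0,"gripper":0},{"tx":-4,"ty":0,"tz":0,"wx":0,"wy":0,"wz":0,"gripper":0}]';python3 -m inch '[{"tx":-2,"ty":0,"tz":0,"wx":0,"wy":0,"wz":0,"gripper":0},{"tx":-4,"ty":0,"tz":0,"wx":0,"wy":0,"wz":0,"gripper":0}]'
```

```text
t: 15.77
tcp_pos: [0.6657, -0.2205, 0.1627]
tool_rot: [[-0.994, -0.106, -0.001], [-0.106, 0.994, 0.001], [0.001, 0.001, -1.0]]
contact_force: [-11.2, -0.9, 3.0]
finger_gap: 0.0004
grip_force: 5.9
t: 15.93
tcp_pos: [0.6663, -0.2204, 0.1627]
tool_rot: [[-0.994, -0.105, -0.01], [-0.105, 0.994, 0.002], [0.01, 0.003, -1.0]]
contact_force: [-25.9, -1.2, 8.7]
finger_gap: 0.0004
grip_force: 12.8
```

The lever is at its stop: the force rose to 26 N with no further travel. Backing off and lifting clear.

```bash
python3 -m inch '[{"tx":20,"ty":0,"tz":0,"wx":0,"wy":0,"wz":0,"gripper":0},{"tx":60,"ty":0,"tz":0,"wx":0,"wy":0,"wz":0,"gripper":0},{"tx":100,"ty":0,"tz":-20,"wx":0,"wy":0,"wz":0,"gripper":0},{"tx":130,"ty":0,"tz":-60,"wx":0,"wy":0,"wz":0,"gripper":0},{"tx":130,"ty":0,"tz":-100,"wx":0,"wy":0,"wz":0,"gripper":0},{"tx":130,"ty":0,"tz":-120,"wx":0,"wy":0,"wz":0,"gripper":0},{"tx":130,"ty":0,"tz":-120,"wx":0,"wy":0,"wz":0,"gripper":0},{"tx":130,"ty":0,"tz":-120,"wx":0,"wy":0,"wz":0,"gripper":0}]'
python3 - <<'E'
from h import *
ims={c:ctrl.get_image(c) for c in("side","scene")}
for n in("lever_tip","sleeve_mid"):
    m={c:ctrl.mark_of(n,c)[:1] for c in ims}; print(n,tri([ray(ims[c],m[c][0]["pixel"]) for c in m if m[c]]))
cv2.imwrite("pics/end.png",cv2.resize(np.hstack([ims["side"]["img"][120:340,200:420],ims["scene"]["img"][160:380,220:440]]),None,fx=1.8,fy=1.8)[:,:,::-1])
E
```

```text
t: 16.6
tcp_pos: [0.5423, -0.2343, 0.2852]
tool_rot: [[-0.994, -0.106, 0.007], [-0.106, 0.994, -0.002], [-0.007, -0.002, -1.0]]
contact_force: [0.4, 1.0, 0.0]
finger_gap: 0.0008
grip_force: 0.0
lever_tip (array([ 0.68607746, -0.21522673,  0.17809005]), [np.float64(0.0003314258051641002), np.float64(0.0003314258051640079)])
sleeve_mid (array([0.63269028, 0.0757318 , 0.16724577]), [np.float64(0.0006449239048717394), np.float64(0.0006449239048718786)])
```

View pics/end.png

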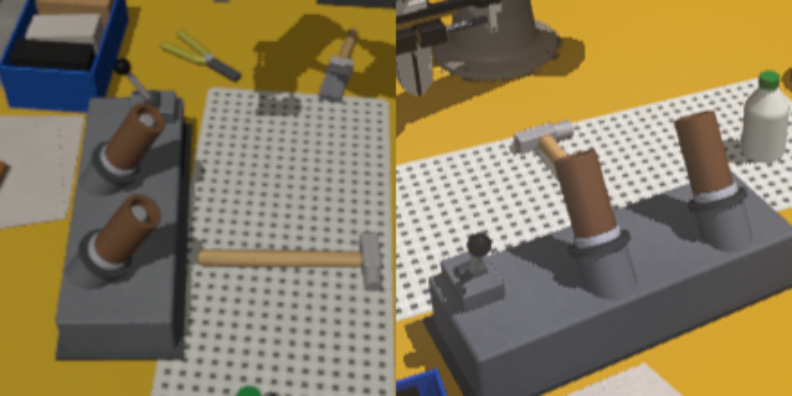

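Both sleeves sit alike on their spindles, the lever leans away from the robot, and the robot is clear.

```bash
python3 -c "from bench import ctrl; print(ctrl.job_done())"
```

```text
the job is handed in; nothing more can be done
None
```

I pushed the spare sleeve fully home on the bare left spindle, threw the lever over to its stop and handed the job in at about 17 s; the final pictures show both in place and the bystanders in view (hammer, brush, pliers, bottle) undisturbed, but no verdict came back.

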